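Set a tray of packages under the inspection camera and draw the camera arm out to its mark

ROBOT

A 7-joint arm with a two-finger parallel gripper is mounted at the origin on the work surface. World frame = base frame: x ahead of the robot, y to its left, z up, the work surface at z = 0. Lengths are in m, angles in rad, forces in N, time in s.
With the tool pointing down it reaches from about 0.425 to 0.95 m from the base axis. Payload 4.7 kg.
Tool frame: the origin (TCP) lies between the finger pads; the fingertips stand 25 mm ahead of it and the grasp point (between the pads) lies 6 mm ahead of it; x points along the fingers, z is the direction in which the jaws open and shut, and the axes are right-handed (so a half turn about x gives the same grasp; the last joint's range is limited). The gripper opens to 85 mm and grips with 20 to 120 N. Pads are 22 mm wide; open, the fingers measure 114 mm over their backs; the gripper's body (76 mm by 85 mm) begins 54 mm behind the grasp point. The pads swing forward as they close: fully open they stand 13 mm farther back than shut.
Start: joints at [1.236, 0.469, -0.049, 1.532, 0.024, 1.141, -0.082], TCP at [0.203, -0.644, 0.256] pointing down, gripper open.
Joint ranges: [-2.59, 2.59], [-0.33, 1.99], [-1.39, 1.29], [0.1, 2.45], [-1.04, 4.18], [0.21, 1.99], [-2.66, 2.66]. Speed limits (rad/s): [2.57, 2.57, 3.14, 3.14, 3.14, 3.14, 3.14].

INTERFACE

Orientations are given as a 3x3 rotation matrix whose columns are the frame's x, y, z axes.
In Python, from rig import * gives the robot as it stands. Calls block until the motion is done:
- movep(position, orientation): joint-space move of the TCP to a pose.
- move_l(position, attitude=None, feed=0.15, until_force=None): straight line of the TCP; attitude=None keeps the orientation; feed is the mean speed in m/s. With until_force (N) it stops when the force on the tool has changed by that much, and returns True; else False.
- move_joints(angles): joint-space move.
- command_gripper(opening, newtons=None): finger opening in m; newtons is the grip in N (None keeps the last); returns when the fingers have stopped.
- sleep(seconds).
- inverse_kinematics(position, orientation): joint angles nearest the present ones, or None.
- sense(): the state.
- camera(name): name is "scene" or "side" or "wrist"; returns (picture, depth): 480x640x3 uint8, red, green, blue; 480x640 float32, m along the optical axis (not along the pixel's ray), 0 where there is no reading.
- camera_params(name): a dict with "K" (3x3 intrinsics, pixels), "position" and "rotation" of the camera in the world; the wrist camera has in their place "tool_from_camera" (4x4, takes a point from camera to tool coordinates, whose origin is the TCP and whose axes are the tool frame's). Camera axes: x right, y down, z forward; pixel columns grow to the right and rows downward; lengths in m; the calibration is good to about 2 mm. A picture is of the moment at which its call begins: read the wrist's pose just before it. camera_params takes no time and is no camera call.
A pose or a line that the arm cannot do raises Unreachable and nothing moves.
- finish_job(): hands the job in, once; it reports no verdict.
The state is a dict: "time_s": time; "joint_pos": joint angles; "qd": joint speeds; "joint_efforts": joint torques, N m; "position": TCP position; "tcp_rot": TCP orientation; "wrist_force": force on the tool from outside, world axes, zero at the start; "ft_torque": the same for the moment, N m; "finger_gap": finger opening in m.
Only numpy, scipy, OpenCV 4.12 (cv2) and the standard library are available. Lean on these libraries where they do the work, as an engineer would, in place of code of your own. Each camera call takes 0.05 s, during which the arm holds its last target. There are 200 camera calls.

TASK

Carry the small black parts tray level, with its three metal packages in it, to the round stage of the inspection stand and leave it there, flat between the two end stops. Then grip the camera head so that its lock button is squeezed in - do not drag the arm against its brake - and draw the telescoping arm out until its scale reads 150 mm at the sleeve's mouth. Finish while still holding the head there with the button squeezed, so that the clamp can be tightened, and leave the other things on the bench where they are.

Things in the scene. Friction and masses are not known exactly. Their poses are not given: they have to be found in the camera images.
- tray: Small open parts tray, black plastic, 100 mm long (its x) x 56 mm wide (its y) x 28 mm high, walls and floor 4 mm, six pockets (3 along x, 2 along y), about 120 g plus packages. Origin: centre of its underside, z up. Grip it from above across its 56 mm width. It starts on the table to the right of the stand, its length roughly along world y.
- package1: Flat metal package 20 x 15 x 6 mm, 15 g, lying loose in a pocket of the tray. Origin: centre of its underside, 4 mm above the tray's underside.
- package2: As package1, in another pocket.
- package3: As package1, in another pocket.
- stage_center (a point): Centre of the top of the inspection stand's round black stage (144 mm across, top 45 mm above the table). Axes are the stand's: z up, y along the telescoping arm from stage to column, x across it. Two aluminium end stops, 6 mm high, face each other along y (inner faces at y = -54 and +54 mm): the tray's length goes along y between them, either way round.
- sleeve_mouth (a point): Mouth of the fixed square aluminium sleeve in which the telescoping arm slides, with a black 34 mm collar; the scale is read here. 168 mm from the stage centre along the stand's +y, 165 mm above the table. The 30 mm sleeve runs on 252 mm towards +y; a column carries it at y = +330 mm, top 235 mm above the table. The stand is fixed but placed differently each time.
- extension (a joint): Scale reading in m: 0 fully in, 0.19 at the stop; it is the length of bare steel tube between sleeve mouth and grip block, and grows as the head moves along the stand's -y. Lines on the tube's top and +x side every 10 mm, bold full-width ones at 50, 100 and 150. At 0.150 the lens is over the stage centre. Starts at 3 to 30 mm. Slides at 1 to 2 N with the button in; else a brake holds some 20 N.
- grip_head: Camera head on the arm's end: grey upright grip block, 34 mm across the arm (its x), 36 mm along it (its y), 60 mm high, top 205 mm above the table; below it a camera with a white light ring, down to 99 mm. Origin: in the block's middle at button height, 20 mm below its top; axes as the stand's. Gripped there from above, fingers on its +x and -x faces, it is held and the button squeezed.
- button_face (a point): Middle of the outer face of the round black lock button (16 mm across) on the grip block's +x face; it stands 5 mm proud when out. It is pressed along the stand's -x.
- release (a joint): Travel of the lock button in m: 0 out (arm braked), 0.0045 squeezed fully in, nearly flush (arm free; the brake is off from about 0.001). Spring: 11 N to start it, 15 N fully in; let go, it springs out and the brake holds.
- tweezers: Bystander: steel tweezers, 125 mm, lying near the tray.
- gel_box: Bystander: lidded chip box, 52 x 52 x 20 mm, near the tray.
- wire_spool: Bystander: aluminium wire spool, 50 mm across, 28 mm high, standing on the stand's base under the sleeve.
- solvent_bottle: Bystander: white bottle, 60 mm across, 140 mm high, beyond the tray.
- brush: Bystander: small black-handled brush, 150 mm, lying in front of the stage.
- driver: Bystander: screwdriver, 170 mm, lying in front of the stand's left end.
- dish: Bystander: glass dish, 80 mm across, 16 mm high.
- bin: Bystander: square black tray, 90 x 90 x 22 mm, empty, four pockets.
There are look-alikes about, which are no part of the job. Leave any pink look-alike of the tray alone.

How it is judged:
By the outcome, as a careful person would: the job done as asked, in the order asked, and still so for the second after the job is handed in, while the arm keeps its last pose, push and grip.
It also fails if it takes over 64 s, if anything falls off the work surface, if the arm or the gripper's body presses on something with over 40 N, if the wrist force passes 120 N, or if a joint passes its speed limit or range.

## Working session

There is one attempt and no reset: what is moved stays moved. The work goes in short steps, each a Python script; the robot and the scene stay as the last script left them, time stands still between calls to the robot, and variables do not carry over. Pictures are saved under pics/ and viewed, about 8 in all and at most 12, crops included, and the job is handed in when it is done.

```bash
mkdir -p pics; ls
python3 - <<'E'
from rig import *
import cv2,numpy as np
for n in ["scene","side"]:
    p,d=camera(n); cv2.imwrite(f"pics/{n}0.png",p[:,:,::-1]); np.save(f"pics/{n}0.npy",d)
    c=camera_params(n); print(n,c)
print(camera_params("wrist")); s=sense(); print(s)
E
```

```text
pics
scene {'K': array([[517.89380721,   0.        , 317.33652037],
       [  0.        , 517.89380721, 237.84906435],
       [  0.        ,   0.        ,   1.        ]]), 'position': array([ 1.19111195, -0.67765347,  1.10281102]), 'rotation': array([[ 0.62417022,  0.58808827, -0.51435758],
       [ 0.78128477, -0.47182233,  0.40862917],
       [-0.00237537, -0.6569139 , -0.75396186]])}
side {'K': array([[583.95255871,   0.        , 319.52485631],
       [  0.        , 583.95255871, 232.99184014],
       [  0.        ,   0.        ,   1.        ]]), 'position': array([-0.12450925,  0.61125321,  1.19342358]), 'rotation': array([[-0.76278416, -0.46540307,  0.44895468],
       [-0.64639254,  0.56847197, -0.50893644],
       [-0.01835757, -0.67840962, -0.73445449]])}
{'K': array([[370.9381232 ,   0.        , 321.88596949],
       [  0.        , 370.9381232 , 244.1170546 ],
       [  0.        ,   0.        ,   1.        ]]), 'tool_from_camera': array([[-1.54447488e-04, -3.04924972e-01,  9.52376363e-01,
        -1.17882880e-01],
       [ 2.75314529e-04, -9.52376351e-01, -3.04924924e-01,
 
[... 337 characters left out ...]
: array([-3.97958136e-05, -3.09243929e-03,  5.66437511e-04, -3.70348710e-03,
        4.02561096e-04,  2.03120738e-03, -2.14515251e-04]), 'joint_efforts': array([ 8.63796977e-04, -5.11512709e+01, -4.68033354e-02, -2.38390392e+01,
        1.08292233e-02,  4.40826683e-03,  1.83314108e-05]), 'position': array([ 0.20306139, -0.64324593,  0.25540368]), 'tcp_rot': array([[-5.74243432e-04,  9.53598287e-01,  3.01081346e-01],
       [ 1.61169431e-03,  3.01081887e-01, -9.53596927e-01],
       [-9.99998536e-01, -6.23456807e-05, -1.70980323e-03]]), 'wrist_force': array([ 0.24737484, -0.40593111, -0.2732535 ]), 'ft_torque': array([ 0.02784226, -0.00088563, -0.03165523]), 'finger_gap': 0.08512430468362595}
```

View pics/scene0.png

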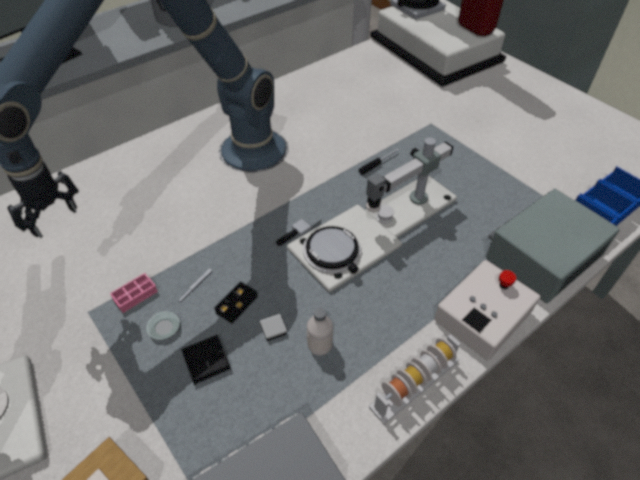

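View pics/side0.png

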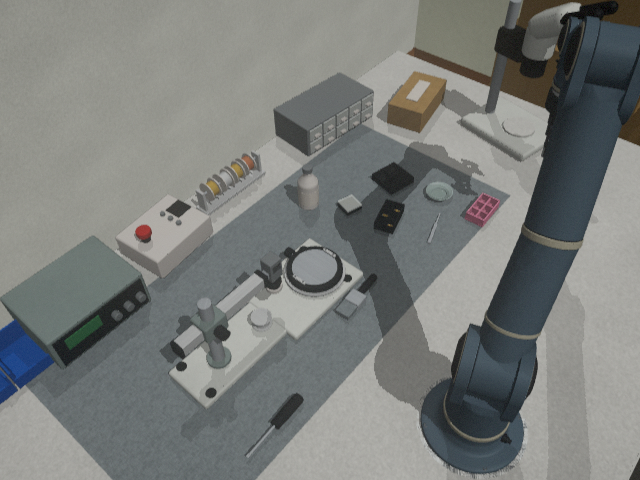

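Candidates for the tray in the scene image: the black tray with metal packages (236,301), the pink tray (134,292), the empty black bin (206,358) and the gel box (273,327). I choose the tray at (236,301) and check it in a crop.

```bash
cat > h.py <<'E'
import numpy as np,cv2
def pose(rig,n):
    c=rig.camera_params(n)
    if n!="wrist": return c["K"],c["rotation"],c["position"]
    s=rig.sense(); T=c["tool_from_camera"]; R=np.array(s["tcp_rot"])
    return c["K"],R@T[:3,:3],R@T[:3,3]+s["position"]
def onplane(P,u,v,z):
    K,R,t=P; r=R@np.linalg.solve(K,[u,v,1.]); return t+r*(z-t[2])/r[2]
def cloud(P,d):
    K,R,t=P; v,u=np.mgrid[:d.shape[0],:d.shape[1]]
    r=np.stack([(u-K[0,2])/K[0,0],(v-K[1,2])/K[1,1],np.ones(d.shape)],-1)*d[...,None]
    return r@R.T+t
def proj(P,X):
    K,R,t=P; q=K@(R.T@(np.asarray(X)-t)); return q[:2]/q[2]
E
python3 - <<'E'
import rig,cv2,numpy as np
from h import *
im=cv2.imread("pics/scene0.png")
a=cv2.resize(im[265:345,190:300],None,fx=3.6,fy=3.6,interpolation=2)
b=cv2.resize(im[125:285,280:460],None,fx=3.6,fy=3.6,interpolation=2)
o=np.zeros((max(a.shape[0],b.shape[0]),0,3),np.uint8)
b=cv2.resize(b,(400,356)); 
a=cv2.resize(a,(396,288)); c=np.zeros((356,796,3),np.uint8); c[:288,:396]=a; c[:,396:]=b
cv2.imwrite("pics/crop.png",c)
for n,pts in dict(scene=dict(tray=(236,301),stage=(332,246),col=(432,143),head=(376,181)),side=dict(tray=(390,217),stage=(314,270),col=(205,303),head=(271,262))).items():
    P=pose(rig,n); X=cloud(P,np.load(f"pics/{n}0.npy"))
    for k,(u,v) in pts.items(): print(n,k,X[v,u].round(4))
    # stage fit: points at z 0.04-.05
    m=(abs(X[...,2]-.045)<.004); s=X[pts['stage'][1],pts['stage'][0]]
    m&=np.hypot(X[...,0]-s[0],X[...,1]-s[1])<.1
    q=X[m][:,:2].astype(np.float32); print("stage circ",cv2.minEnclosingCircle(q),len(q))
    for k,z0,z1,r in (("tray",.012,.04,.08),("head",.19,.215,.06),):
        s=X[pts[k][1],pts[k][0]]
        m=(X[...,2]>z0)&(X[...,2]<z1)&(np.hypot(X[...,0]-s[0],X[...,1]-s[1])<r)
        print(k,cv2.minAreaRect(X[m][:,:2].astype(np.float32)),m.sum())
    s=X[pts['head'][1],pts['head'][0]]
    m=(X[...,2]>.17)&(X[...,2]<.188)&(np.hypot(X[...,0]-s[0],X[...,1]-s[1])<.5)&(X[...,0]>.3)
    print("sleeve",cv2.minAreaRect(X[m][:,:2].astype(np.float32)),m.sum(), X[m].min(0),X[m].max(0))
E
```

```text
scene tray [ 0.4865 -0.38    0.0164]
scene stage [ 0.5175 -0.0927  0.0466]
scene col [0.5275 0.2386 0.233 ]
scene head [0.5223 0.0448 0.2051]
stage circ ((0.5261391401290894, -0.08614266663789749), 0.0862748846411705) 1571
tray ((0.48685991764068604, -0.3810010552406311), (0.06119072809815407, 0.10272254794836044), 16.350929260253906) 676
head ((0.5178570747375488, 0.05288993939757347), (0.039877381175756454, 0.03962026163935661), 87.07339477539062) 203
sleeve ((0.5067400336265564, 0.18205027282238007), (0.0802653580904007, 0.3014104962348938), 1.6764512062072754) 857 [0.46493309 0.03158528 0.17001647] [0.54569586 0.33354577 0.18795643]
side tray [ 0.4748 -0.3656  0.0291]
side stage [ 0.5056 -0.078   0.0456]
side col [0.5149 0.2413 0.2366]
side head [0.5047 0.0621 0.2075]
stage circ ((0.5219879150390625, -0.08498178422451019), 0.08260087668895721) 1549
tray ((0.46299049258232117, -0.3874845504760742), (0.10878942161798477, 0.11123093217611313), 17.335494995117188) 505
head ((0.5143507719039917, 0.05437179282307625), (0.038035694509744644, 0.036357760429382324), 86.56129455566406) 271
sleeve ((0.49993258714675903, 0.1864701807498932), (0.2983430325984955, 0.08015738427639008), 85.6985092163086) 1699 [0.46460874 0.03688564 0.17011081] [0.5458589  0.33383725 0.18799183]
```

View pics/crop.png

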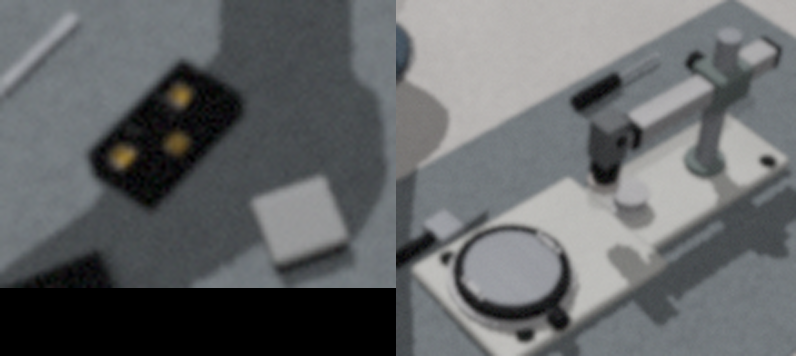

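The tray choice is confirmed: black, six pockets, three gold-coloured packages, with the gel box to its lower right and the tweezers at upper left. The stage, head and sleeve are clear in the right-hand crop. Next are two wrist views, one over the stand and one over the tray.

```bash
cat >> h.py <<'E'
def down(ang):  # tool down, jaw axis z along -(cos,sin) of ang
    z=-np.array([np.cos(ang),np.sin(ang),0]); x=np.array([0,0,-1.]); return np.stack([x,np.cross(z,x),z],1)
E
python3 - <<'E'
import rig,cv2,numpy as np,pickle
from h import *
P=pose(rig,"scene"); X=cloud(P,np.load("pics/scene0.npy"))
for k,(u,v) in dict(gel=(273,323),twz=(196,285),bot=(320,325)).items(): print(k,X[v,u].round(3))
for n,p,a in (("t",(.487,-.381,.27),np.radians(16.35)),("s",(.51,0,.40),0.03)):
    print(n,rig.inverse_kinematics(p,down(a)))
    rig.movep(p,down(a)); rig.sleep(.3)
    P=pose(rig,"wrist"); im,d=rig.camera("wrist"); pickle.dump((P,im,d),open(f"pics/{n}.pkl","wb")); cv2.imwrite(f"pics/w{n}.png",im[:,:,::-1])
    print(rig.sense()["time_s"],rig.sense()["position"])
E
```

```text
gel [ 0.599 -0.346  0.02 ]
twz [ 0.369 -0.43   0.001]
bot [ 0.716 -0.294  0.107]
t [ 0.49357027  0.3633622   0.13556124  1.66677378 -0.05351843  1.11507452
 -2.212281  ]
2.2917 [ 0.4868416  -0.38126596  0.26996086]
s NoneTraceback (most recent call last):
  File "<stdin>", line 7, in <module>
rig.Unreachable: the arm cannot take that pose within its joint ranges
```

View pics/wt.png

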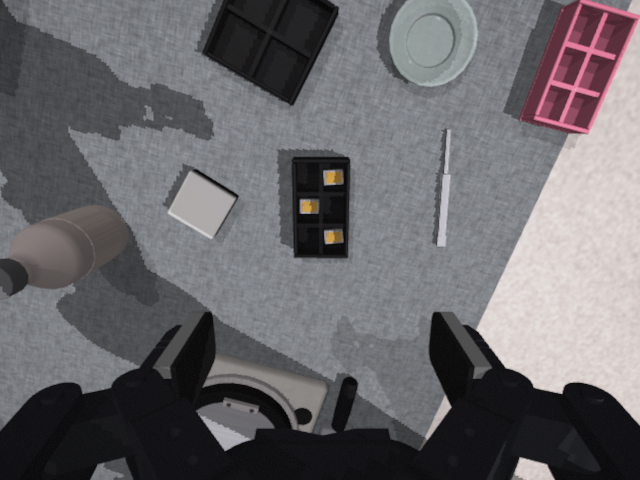

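The wrist view shows the tray's top rim corners at (293,158), (349,157), (347,257) and (295,256). The gel box and tweezers are clear of the finger lanes. I check reachability for the stand poses in both orientations.

Run:
```python
import rig,cv2,numpy as np,pickle
from h import *
P,im,d=pickle.load(open("pics/t.pkl","rb"))
c=np.array([onplane(P,u,v,.028) for u,v in ((293,158),(349,157),(347,257),(295,256))]); print(c.round(4),c.mean(0))
X=cloud(P,d); m=(X[...,2]>.022)&(X[...,2]<.034)&(np.hypot(X[...,0]-.487,X[...,1]+.381)<.075)
print(cv2.minAreaRect(X[m][:,:2].astype(np.float32)),np.median(X[m][:,2]))
f=lambda p,a:(lambda q:None if q is None else np.round(q,2))(rig.inverse_kinematics(p,down(a)))
for o in (0,np.pi):
  for p in ((.51,0,.40),(.51,0,.33),(.51,-.085,.25),(.51,-.085,.08),(.51,.06,.25),(.51,.06,.19),(.51,-.085,.19)): print(o,p,f(p,.03+o))
  for p in ((.487,-.381,.15),(.487,-.381,.02)): print(o,p,f(p,.285+o))
```

```text
[[ 0.5277 -0.421   0.028 ]
 [ 0.477  -0.4368  0.028 ]
 [ 0.4486 -0.3404  0.028 ]
 [ 0.5003 -0.3264  0.028 ]] [ 0.48841127 -0.38117504  0.028     ]
((0.4888814687728882, -0.37976840138435364), (0.056114014238119125, 0.09930103272199631), 16.26866912841797) 0.027147384605304747
0 (0.51, 0, 0.4) None
0 (0.51, 0, 0.33) None
0 (0.51, -0.085, 0.25) [-0.8   0.36  1.13  1.95 -0.38  1.06 -2.62]
0 (0.51, -0.085, 0.08) [-0.33  0.49  0.53  2.09 -0.4   0.66 -2.64]
0 (0.51, 0.06, 0.25) [ 0.71  0.44 -1.17  1.88  0.45  1.12  2.54]
0 (0.51, 0.06, 0.19) [ 0.68  0.55 -1.17  1.94  0.59  1.05  2.42]
0 (0.51, -0.085, 0.19) [-0.64  0.39  0.92  2.01 -0.4   0.92 -2.62]
0 (0.487, -0.381, 0.15) [ 0.51  0.48  0.12  1.78 -0.07  0.88 -2.2 ]
0 (0.487, -0.381, 0.02) [ 0.53  0.66  0.1   1.85 -0.1   0.64 -2.17]
3.141592653589793 (0.51, 0, 0.4) [ 0.32  0.13 -0.45  1.69  0.06  1.34 -0.11]
3.141592653589793 (0.51, 0, 0.33) [ 0.34  0.17 -0.48  1.8   0.08  1.19 -0.14]
3.141592653589793 (0.51, -0.085, 0.25) [ 0.49  0.26 -0.49  1.89  0.14  1.03 -0.02]
3.141592653589793 (0.51, -0.085, 0.08) [ 0.46  0.49 -0.48  2.04  0.35  0.69 -0.21]
3.141592653589793 (0.51, 0.06, 0.25) [ 0.25  0.26 -0.53  1.9   0.15  1.03 -0.32]
3.141592653589793 (0.51, 0.06, 0.19) [ 0.25  0.33 -0.54  1.96  0.22  0.91 -0.38]
3.141592653589793 (0.51, -0.085, 0.19) [ 0.49  0.33 -0.5   1.96  0.2   0.9  -0.08]
3.141592653589793 (0.487, -0.381, 0.15) [ 0.96  0.54 -0.5   1.76  0.31  0.93  0.62]
3.141592653589793 (0.487, -0.381, 0.02) [ 0.94  0.71 -0.48  1.82  0.47  0.72  0.48]
```

Run:
```python
import rig,cv2,numpy as np,pickle
from h import *
p=(.51,.02,.40); rig.movep(p,down(np.pi+.03)); rig.sleep(.3)
P=pose(rig,"wrist"); im,d=rig.camera("wrist"); pickle.dump((P,im,d),open(f"pics/s.pkl","wb")); cv2.imwrite(f"pics/ws.png",im[:,:,::-1])
print(rig.sense()["time_s"],rig.sense()["position"])
```

```text
4.4333 [0.51006319 0.01974365 0.39986772]
```

View pics/ws.png

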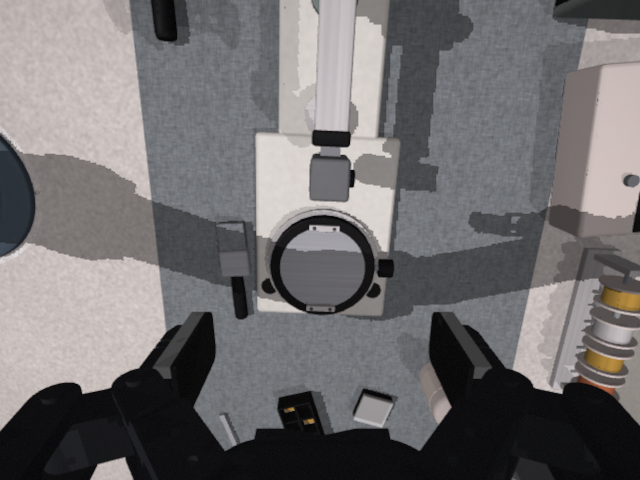

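The stage is centred near (322,265), with end stops at about (324,228) and (320,308). The collar is at (331,138) and the block top at (330,178), with the button on its right. I refine this with depth and an enlarged crop.

Run:
```python
import cv2,numpy as np,pickle
from h import *
P,im,d=pickle.load(open("pics/s.pkl","rb"))
X=cloud(P,d)
def rect(z0,z1,u0,u1,v0,v1):
    m=np.zeros(d.shape,bool); m[v0:v1,u0:u1]=1; m&=(X[...,2]>z0)&(X[...,2]<z1)
    q=X[m]; r=cv2.minAreaRect(q[:,:2].astype(np.float32)); print(r,m.sum(),np.median(q[:,2])); return q
print("block");rect(.196,.212,300,360,145,205)
print("sleeve");q=rect(.172,.187,300,370,5,128)
import numpy.linalg as L
ys=np.arange(.12,.28,.01); mid=[]
for y in ys:
    s=q[abs(q[:,1]-y)<.006]; mid.append((s[:,0].min()+s[:,0].max())/2)
k=np.polyfit(ys,mid,1); print("axis slope",k, np.degrees(np.arctan(k[0])))
print("collar");rect(.172,.190,305,360,128,150)
print("stage");q=rect(.040,.049,260,400,205,325); print(cv2.minEnclosingCircle(q[:,:2].astype(np.float32)))
c=im[120:320,255:400,::-1]; a=cv2.resize(c[:85],None,fx=5,fy=5,interpolation=2); 
# stage+collar crops
a=cv2.resize(im[125:210,300:370,::-1],None,fx=6,fy=6,interpolation=2); b=cv2.resize(im[215:320,290:360,::-1],None,fx=5.2,fy=5.2,interpolation=2)
o=np.zeros((max(a.shape[0],b.shape[0]),a.shape[1]+b.shape[1],3),np.uint8); o[:a.shape[0],:a.shape[1]]=a;o[:b.shape[0],a.shape[1]:]=b
cv2.imwrite("pics/crop2.png",o);print(o.shape)
```

```text
block
((0.5161332488059998, 0.05324344336986542), (0.03616859018802643, 0.03398854285478592), 89.27439880371094) 1719 0.20517583981572396
sleeve
((0.5174252986907959, 0.14233633875846863), (0.09359250217676163, 0.03013419732451439), 89.20368194580078) 4416 0.180254147194277Traceback (most recent call last):
  File "<stdin>", line 13, in <module>
    return umr_minimum(a, axis, None, out, keepdims, initial, where)
ValueError: zero-size array to reduction operation minimum which has no identity
```

Run:
```python
import cv2,numpy as np,pickle
from h import *
P,im,d=pickle.load(open("pics/s.pkl","rb"))
X=cloud(P,d)
def rect(z0,z1,u0,u1,v0,v1):
    m=np.zeros(d.shape,bool); m[v0:v1,u0:u1]=1; m&=(X[...,2]>z0)&(X[...,2]<z1)
    q=X[m]; r=cv2.minAreaRect(q[:,:2].astype(np.float32)); print(r,m.sum(),np.median(q[:,2]),q.min(0),q.max(0)); return q
print("collar");rect(.174,.190,305,360,131,150)
print("tube");rect(.150,.180,305,360,146,157)
print("stage");q=rect(.040,.049,260,400,205,325); print(cv2.minEnclosingCircle(q[:,:2].astype(np.float32)))
a=cv2.resize(im[125:210,300:370,::-1],None,fx=6,fy=6,interpolation=2); b=cv2.resize(im[215:320,290:360,::-1],None,fx=5.2,fy=5.2,interpolation=2)
o=np.zeros((max(a.shape[0],b.shape[0]),a.shape[1]+b.shape[1],3),np.uint8); o[:a.shape[0],:a.shape[1]]=a;o[:b.shape[0],a.shape[1]:]=b
cv2.imwrite("pics/crop2.png",o);print(o.shape)
```

```text
collar
((0.5166294574737549, 0.08510389178991318), (0.034250568598508835, 0.015578661113977432), 1.6629263162612915) 648 0.18200686041489028 [0.49953627 0.07710747 0.1740017 ] [0.5336201  0.09327873 0.18459137]
tube
((0.515754759311676, 0.07534946501255035), (0.0096512446179986, 0.031093670055270195), 89.79869079589844) 240 0.17432912958474894 [0.50019102 0.07046924 0.15016925] [0.53128452 0.08017597 0.17999013]
stage
((0.5164473056793213, -0.09042900055646896), (0.14269669353961945, 0.1501713991165161), 47.443206787109375) 7917 0.04584768060376665 [ 0.44285873 -0.16052114  0.04001883] [ 0.61155826 -0.0166305   0.04898428]
((0.5268952250480652, -0.08902477473020554), 0.08484257012605667)
(546, 784, 3)
```

View pics/crop2.png

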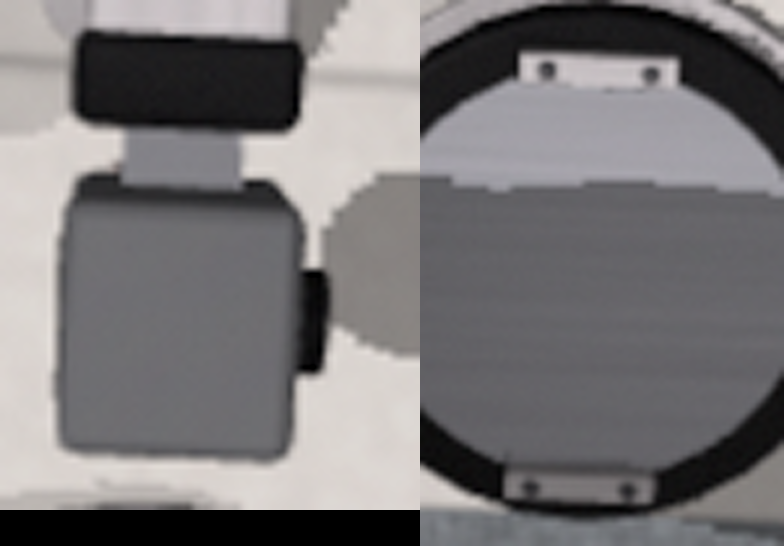

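Run:
```python
import pickle
from h import *
P,im,d=pickle.load(open("pics/s.pkl","rb"))
print(P[2])
f=lambda n,u,v,z:print(n,onplane(P,u,v,z).round(4))
c=lambda x,y:(300+x/6,125+y/6); s=lambda x,y:(290+(x-420)/5.2,215+y/5.2)
f("stop+",*s(600,86),.051); f("stop-",*s(580,472),.051); f("stop- low",*s(580,463),.045)
f("mouth",*c(187,128),.182); f("blk back",*c(184,206),.205); f("blk front",*c(176,457),.205)
f("L",*c(63,330),.205);f("R",*c(297,330),.205)
f("collL",*c(75,80),.182);f("collR",*c(301,80),.182)
```

```text
[0.50949716 0.09690672 0.51768592]
stop+ [ 0.5159 -0.0345  0.051 ]
stop- [ 0.5139 -0.1421  0.051 ]
stop- low [ 0.5139 -0.1424  0.045 ]
mouth [0.5174 0.0801 0.182 ]
blk back [0.5168 0.0708 0.205 ]
blk front [0.517  0.0359 0.205 ]
L [0.5005 0.0534 0.205 ]
R [0.5332 0.0544 0.205 ]
collL [0.5009 0.0863 0.182 ]
collR [0.5337 0.0873 0.182 ]
```

Stop spacing measures 107.6 mm (nominal 108). Stage centre is about (0.515, -0.088), the stand's y axis runs along (0.0135, 1), and the extension is about 9 mm. Next I grasp the tray, 12 mm off-centre so the wrist camera stays clear of the head, then lift and look.

Run:
```python
import rig,cv2
from h import *
a=.2845; R=down(np.pi+a); g=np.array([.4885,-.3805])-.012*np.array([-np.sin(a),np.cos(a)])
rig.movep((*g,.15),R)
print(rig.move_l((*g,.029),feed=.12,until_force=10), rig.sense()["position"])
rig.command_gripper(.045,35); print(rig.sense()["finger_gap"])
rig.move_l((*g,.17),feed=.1)
s=rig.sense();print(s["finger_gap"],s["time_s"],s["wrist_force"])
b=-.0135; ys=np.array([-np.sin(b),np.cos(b)]); C=np.array([.515,-.0881]); p=C-.012*ys
rig.move_l((*p,.17),down(np.pi+b),feed=.2); rig.sleep(.2)
im,_=rig.camera("wrist"); im2,_=rig.camera("side")
o=np.hstack([cv2.resize(im,(480,360)),cv2.resize(im2[190:350,210:400],(320,270))[:270].copy() if 0 else cv2.resize(im2[150:375,200:400],(320,360))])
cv2.imwrite("pics/lift.png",o[:,:,::-1]); s=rig.sense();print(s["finger_gap"],s["time_s"],s["position"])
```

```text
False [ 0.49244728 -0.39239202  0.02980469]
0.055093639022929575
0.05543685278010235 9.2917 [ 0.98407872  0.20449593 -1.75540522]
0.05541165416808712 11.2083 [ 0.51477924 -0.1005454   0.16996581]
```

View pics/lift.png

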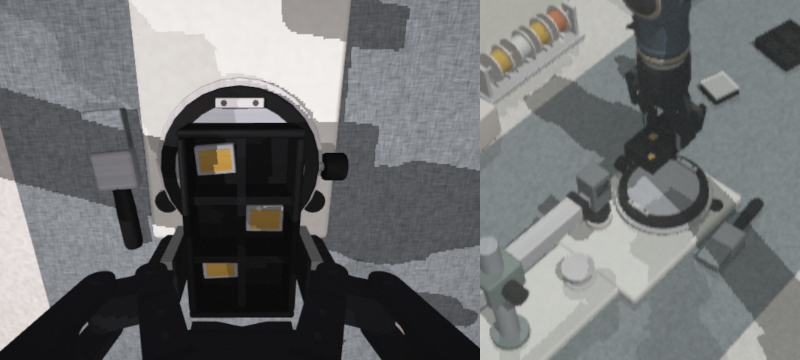

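The tray is held level with all three packages in it, above the stage and aligned with the stops. I check its end position from the far rim (crop pixel (242,127), full image (323,168)) and lower it.

Run:
```python
import rig,cv2,pickle
from h import *
P=pose(rig,"wrist"); im,d=rig.camera("wrist"); X=cloud(P,d)
m=(abs(X[...,2]-.169)<.008)&(np.hypot(X[...,0]-.515,X[...,1]+.088)<.065)
q=X[m]; m[:, :240]=0; m[:,405:]=0; q=X[m]
r=cv2.minAreaRect(q[:,:2].astype(np.float32)); print(r,np.median(q[:,2]))
for y0 in (-.135,-.11,-.088,-.066,-.042):
    k=q[abs(q[:,1]-y0)<.006]; print(y0,len(k),k[:,2].max().round(4) if len(k) else '', np.median(k[:,2]).round(4) if len(k) else '')
print(onplane(P,323,168,.169),onplane(P,323,166,.169))
```

```text
((0.5165464878082275, -0.0872926115989685), (0.10041523724794388, 0.061731260269880295), 89.40020751953125) 0.1668545668815882
-0.135 2720 0.1699 0.1671
-0.11 1493 0.177 0.1672
-0.088 1466 0.1769 0.1677
-0.066 2642 0.1703 0.1651
-0.042 3146 0.1709 0.1679
[ 0.51750577 -0.03591605  0.169     ] [ 0.51751392 -0.03529522  0.169     ]
```

Run:
```python
import rig,cv2
from h import *
b=-.0135; ys=np.array([-np.sin(b),np.cos(b)]); C=np.array([.515,-.0881]); p=C-.0128*ys
rig.sleep(.2); 
print(rig.move_l((*p,.083),feed=.1,until_force=10),rig.sense()["wrist_force"])
print(rig.move_l((*p,.0725),feed=.012,until_force=3)); s=rig.sense(); print(s["position"],s["wrist_force"])
rig.command_gripper(.085); rig.sleep(.3)
rig.move_l((*p,.20),feed=.15)
rig.move_l((*p,.30),feed=.25); rig.sleep(.2)
P=pose(rig,"wrist"); im,d=rig.camera("wrist"); X=cloud(P,d)
m=(X[...,2]>.066)&(X[...,2]<.085)&(np.hypot(X[...,0]-.515,X[...,1]+.088)<.07)
q=X[m]; print(cv2.minAreaRect(q[:,:2].astype(np.float32)),q[:,2].max(),np.median(q[:,2]))
for y0 in (-.136,-.04): k=q[abs(q[:,1]-y0)<.006]; print(y0,len(k),np.median(k[:,2]))
cv2.imwrite("pics/placed.png",cv2.resize(im[40:400,120:540],(700,600))[:,:,::-1]); print(rig.sense()["time_s"],rig.sense()["finger_gap"])
```

```text
False [-0.23256751 -0.77339449 -1.84256398]
True
[ 0.51475084 -0.10087032  0.07486703] [-0.17354477  0.23410205  4.47623846]
((0.5154529213905334, -0.08818905800580978), (0.10049375891685486, 0.05607828125357628), 89.40428924560547) 0.07562000008063235 0.072168268084354
-0.136 345 0.07269231444026686
-0.04 372 0.07297004682841146
15.6417 0.08484229971523945
```

View pics/placed.png

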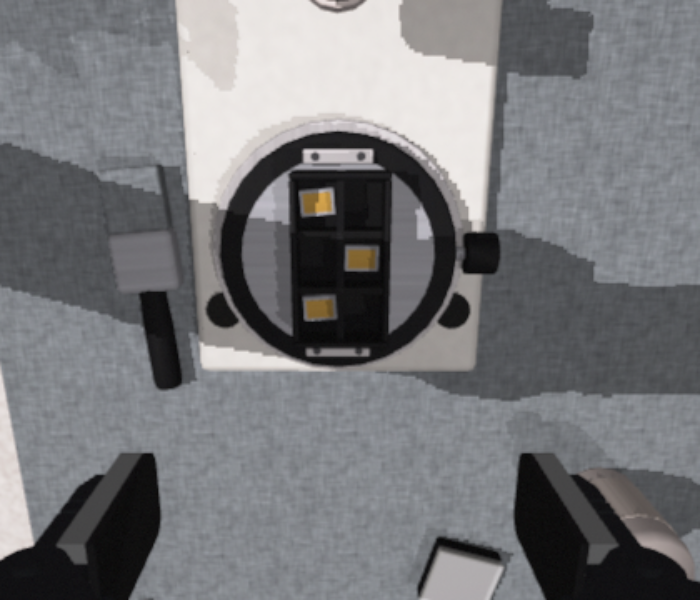

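The tray is flat between the stops: rim 72.7 and 73.0 mm at its two ends, centre (0.5155, -0.0882), packages in their pockets. Now I grip the head.

Run:
```python
import rig,cv2
from h import *
b=-.0135; R=down(np.pi+b); h=(.5165,.0533)
rig.move_l((*h,.30),R,feed=.2); rig.sleep(.2)
print(rig.move_l((*h,.189),feed=.1,until_force=8))
rig.sleep(.2); s=rig.sense(); print(s["position"],s["wrist_force"])
rig.command_gripper(.02,60); rig.sleep(.4)
s=rig.sense(); print(s["finger_gap"],s["position"],s["wrist_force"],s["ft_torque"],s["time_s"])
```

```text
False
[0.51675668 0.05333147 0.18950678] [ 0.59106675 -0.12453263  0.52458881]
0.03327427641995823 [0.51550774 0.05340694 0.18994344] [-7.45111977 -1.1909779   9.3313097 ] [-0.06233317  0.75051293 -0.06750737] 19.15
```

The gap reads 33.3 mm. The tray's 56 mm read 55.4, so this means the button is fully in. I relieve the small side force, try a 10 mm pull, then complete the travel if the pull is light.

Run:
```python
import rig,cv2
from h import *
b=-.0135; ys=np.array([-np.sin(b),np.cos(b)]); h=np.array([.5154,.0533]); z=.189
f=lambda t:print(t,*[np.round(s[k],4) for s in [rig.sense()] for k in("position","wrist_force","finger_gap","time_s")])
rig.move_l((*h,z),feed=.02); rig.sleep(.2); f("relieved")
print(rig.move_l((*(h-.01*ys),z),feed=.02,until_force=10)); f("10mm")
s=rig.sense()
if abs(s["wrist_force"][1])<7:
    print(rig.move_l((*(h-.141*ys),z),feed=.04,until_force=10)); rig.sleep(.4); f("end")
P=pose(rig,"scene"); 
for n in("scene","side"): 
    im,d=rig.camera(n); cv2.imwrite(f"pics/end_{n}.png",im[:,:,::-1]); np.save(f"pics/end_{n}.npy",d)
u=proj(P,(.516,0,.18)); print(u)
a=cv2.imread("pics/end_scene.png")[130:270,300:460]; b=cv2.imread("pics/end_side.png")[210:350,190:350]
cv2.imwrite("pics/end.png",np.hstack([cv2.resize(x,(400,350),interpolation=2) for x in(a,b)]))
```

```text
relieved [0.5155 0.0534 0.19  ] [-3.9185 -0.3225  7.1006] 0.0333 19.6
False
10mm [0.5153 0.0435 0.19  ] [-3.2466 -0.4475  6.5156] 0.0332 20.25
False
end [ 0.5134 -0.0874  0.19  ] [-3.5384  1.0012  7.6409] 0.0336 24.075
[360.59402037 194.4728758 ]
```

View pics/end.png

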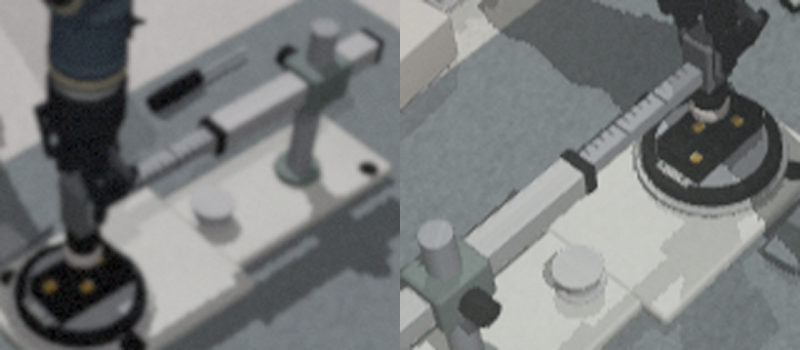

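Pull force stayed low (about 1 N) and the tube with its marks is out. I rectify the tube top from both cameras to read the scale.

Run:
```python
import rig,cv2
from h import *
b=-.0135; ys=np.array([-np.sin(b),np.cos(b)]); xs=np.array([np.cos(b),np.sin(b)]); M=np.array([.5172,.0801])
out=[]
for n,z in(("side",.175),("scene",.175)):
    P=pose(rig,n); im=cv2.imread(f"pics/end_{n}.png")
    t=np.arange(-.02,.16,.00025); w=np.arange(-.02,.02,.00025)  # t: distance from mouth towards head
    uv=np.array([[proj(P,(*(M-a*ys+c*xs),z)) for a in t] for c in w]).astype(np.float32)
    out.append(cv2.remap(im,uv[...,0],uv[...,1],2))
    d=np.load(f"pics/end_{n}.npy"); X=cloud(P,d); q=X.reshape(-1,3)
    r=(q[:,:2]-M); s=-(r@ys); c=r@xs
    for lo,hi in((.178,.186),):
        k=(q[:,2]>lo)&(q[:,2]<hi)&(abs(c)<.012)&(s<.03)&(s>-.05); print(n,"collar end s",np.percentile(s[k],[95,100]).round(4))
    k=(q[:,2]>.170)&(q[:,2]<.178)&(abs(c)<.008)&(s>0)&(s<.16); print("tube s",s[k].min().round(4),s[k].max().round(4))
o=np.vstack(out); o=cv2.convertScaleAbs(o,alpha=1.3)
for i in range(0,720,40): o[156:162,i]=(0,0,255)
cv2.imwrite("pics/rect.png",cv2.resize(o,(720,480)))
```

```text
side collar end s [-0.0016  0.0281]
tube s 0.0025 0.1501
scene collar end s [-0.      0.0265]
tube s 0.0001 0.1114
```

View pics/rect.png

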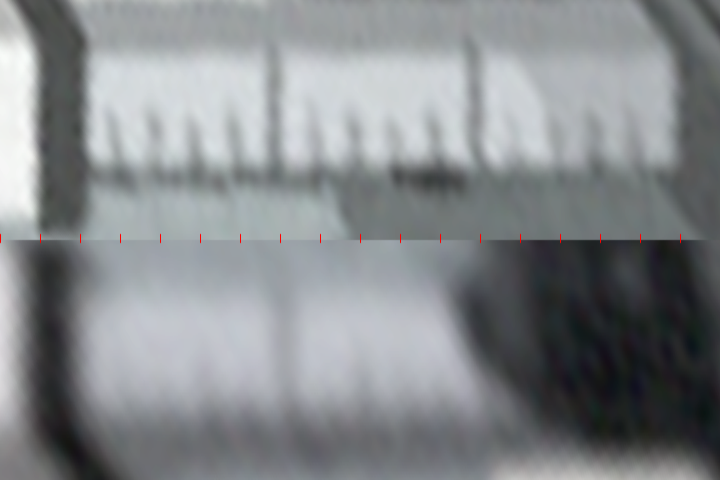

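In the side strip, bold lines sit at x=274 (100 mm) and x=475 (50 mm). The collar edge, corrected for parallax, is at x≈71–72, which reads 150.4–151 mm. Depth gives 150.1 mm and odometry 149.6–150.1 mm. These agree within about 1 mm, so I hand in.

Run:
```python
import rig
s=rig.sense(); print(s["finger_gap"],s["position"],s["wrist_force"],s["time_s"]); rig.finish_job()
```

```text
0.03357441870835255 [ 0.51342675 -0.0873853   0.18996635] [-4.58261235  0.24047202  6.75771251] 24.175
the job is handed in; nothing more can be done
```

The job is handed in at 24.2 s of the 64 s allowed, with the tray on the stage and the gripper still holding the camera head, button squeezed.

- **Tray:** it lies flat between the end stops, with rim heights of 72.7 and 73.0 mm at its two ends. It is centred within about 1 mm, and all three packages are in their pockets.
- **Button:** the finger gap was about 33.5 mm, which matches the block with the button fully in, since this gauge read about 0.6 mm low on the tray. The arm drew out with about 1 N of pull.
- **Scale:** the readings at the sleeve's mouth differ by about 1 mm. Odometry gave 149.6–150.1 mm, depth 150.1 mm, and the rectified scale lines 150.4–151 mm. The scale-line view from the scene camera was blurry.
- **Remaining force:** a small side and vertical load of about 5 and 7 N was left on the wrist while holding.
- **Other things on the bench:** I did not touch any of them, but I did not measure their positions again at the end.

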